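# Load an enclosure over the lip into a welding jig

## Robot

A 6-joint arm with a two-finger parallel gripper is mounted at the origin on the work surface. World frame = base frame: x ahead of the robot, y to its left, z up, the work surface at z = 0. Lengths are in mm, angles in rad, forces in N, time in s.
With the tool pointing down it reaches from about 350 to 1000 mm from the base axis. Payload 7.1 kg.
Tool frame: the origin (TCP) lies at the very end of the fingers, on their centre line; the grasp point (between the pads) lies r.tcp_to_grasp behind it (r.tcp_to_grasp is the distance from the TCP to the grasp point, in mm); x points along the fingers, y is the direction in which the jaws open and shut, and the axes are right-handed (so a half turn about x gives the same grasp; the last joint's range is limited). The gripper opens to 85 mm and grips with 20 to 120 N. Pads are 22 mm wide; open, the fingers measure 114 mm over their backs; the gripper's body (76 mm by 85 mm) begins 54 mm behind the grasp point. The pads swing forward as they close: fully open they stand 13 mm farther back than shut.
Start: joints at [-0.019, 0.423, 1.63, -0, 1.089, -0.019], TCP at [624.984, 0.026, 231.319] pointing down, gripper open.
Joint ranges: [-3, 3], [-0.9, 2.11], [0.09, 2.58], [-1.31, 4.45], [0.11, 2.69], [-2.54, 2.54]. Speed limits (rad/s): [2.39, 2.39, 3.01, 3.14, 3.14, 3.14].

## Interface

Orientations are given as a unit quaternion [w, x, y, z].
In Python, from cell import r gives the robot as it stands. The module is installed in compiled form; this text tells all that it offers. Calls block until the motion is done:
- r.movep(position, orientation): joint-space move of the TCP to a pose.
- r.line_to(position, attitude=None, max_speed=150, f_stop=None): straight line of the TCP; attitude=None keeps the orientation; max_speed is the mean speed in mm/s. With f_stop (N) it stops when the force on the tool has changed by that much, and returns True; else False.
- r.move_j(angles): joint-space move.
- r.command_gripper(opening, grasp_force=None): finger opening in mm; grasp_force is the grip in N (None keeps the last); returns when the fingers have stopped.
- r.wait(seconds).
- r.solve_ik(position, orientation): joint angles nearest the present ones, or None.
- r.snapshot(name): name is "scene" or "side" or "wrist"; returns a dict with "color" (400x640x3 uint8, red, green, blue), "range_z" (400x640 float32, mm along the optical axis (not along the pixel's ray), 0 where there is no reading), "intrinsics" (3x3 intrinsics, pixels), "cam_to_world" (4x4, takes a point from camera to world coordinates). Camera axes: x right, y down, z forward; pixel columns grow to the right and rows downward; lengths in mm; the calibration is good to about 2 mm. A picture is of the moment at which its call begins.
A pose or a line that the arm cannot do raises r.PlanningError and nothing moves.
- r.sign_off(): hands the job in, once; it reports no verdict.
Readings, each from a call of its own:
- r.current_clock(): time.
- r.current_qpos(): joint angles.
- r.current_qd(): joint speeds.
- r.current_joint_torque(): joint torques, N m.
- r.current_tool_pos(): TCP position.
- r.current_ee_rot(): TCP orientation.
- r.current_force(): force on the tool from outside, world axes, zero at the start.
- r.current_wrist_torque(): the same for the moment, N m.
- r.current_width(): finger opening in mm.
Only numpy, scipy, OpenCV 4.12 (cv2) and the standard library are available. Lean on these libraries where they do the work, as an engineer would, in place of code of your own. Each camera call takes 0.05 s, during which the arm holds its last target.

## Task

Push the aluminium enclosure up the ramp and over the yellow lip into the welding jig, without lifting or tipping it. Set it flush along the blue fence and press it home, firmly but gently, against the sprung copper earthing pad, so that it lies flat and square on the jig's bed, against the fence and still bearing on the pad once you let go. Go easy on fence and pad, and leave the other things on the bench alone.

Things in the scene. Friction and masses are not known exactly. Their poses are not given: they have to be found in the camera images.
- enclosure: The workpiece: a closed, bare aluminium box 120 mm long (own x), 100 mm wide (own y), 45 mm tall, about 0.4 to 0.85 kg; too wide to grasp, it is pushed. Sliding on the bed it drags with 1 to 7 N. Origin at the centre of its underside; z up. It starts on the bench before the foot of the ramp, its long axis within 0.3 rad of the jig's x axis.
- jig: The welding jig, fixed. Origin on the bench surface (height 0), below the lip's front edge; x = loading direction (up the ramp), y to the left of it, z up. Width y = -100 to +110 mm. Aluminium ramp: from bench level at x = -90 mm to 16 mm high at x = 0. Behind the lip a dark flat bed, 12 mm high, to x = 270 mm. The enclosure is in when it lies flat on the bed, its rear end behind the lip.
- lip (a point): Top of the yellow lip across the head of the ramp: 12 mm long (jig x = 0 to 12 mm), 16 mm high, so 4 mm above the bed behind it. The point lies on its top at jig x = 6 mm, y = 0.
- fence: Blue angle-iron fence on the jig, rigid; origin and axes are those of the jig. Its straight guiding face is at jig y = -85 mm, from x = 30 to 180 mm, and rises 30 mm above the bed. The enclosure's long side goes flush against it (its centre then at jig y = -35 mm). It must not be loaded above 22 N.
- earth_rail: Steel rail at the bed's end (origin and axes of the jig) carrying a black carriage with red knob and the sprung copper pad on which the enclosure's front end must bear. Pad: no preload, 1.5 N per mm, 14 mm travel. Pressed home = 5 N or more (3.5 mm in) for 0.3 s; above 15 N damages it. When the enclosure is let go slowly, bed friction keeps it bearing on the pad.
- pad_near (a point): Centre of the pad's face if the carriage is clamped at its nearest: jig x = 148 mm, y = -35 mm, 20 mm above the bed. The carriage is really clamped 0 to 30 mm farther along jig x, differently each time and not measured: find the pad by feel. The pad is 70 mm wide (jig y), 26 mm high and faces -x.
- tin: Bystander: orange-banded jar of paste, 60 mm diameter, 60 mm tall; origin at the centre of its underside.
- cup: Bystander: white plastic cup, 64 mm diameter, 65 mm tall; origin at the centre of its underside.
- magnet: Bystander: flat red welding magnet, 70 x 60 x 16 mm; origin at the centre of its underside.
Not all that is in view belongs to the job. Of the things like the enclosure, leave any that is red or turquoise; of the rest the larger one is meant.

How it is judged (in metres and radians):
On the way, in this order (a step that is already met when the one before it is completed fails the run):
1. the enclosure is over the lip: it lies flat on the bed with its rear end behind the lip (x of enclosure in the frame of jig above 0.0725 m and z of enclosure in the frame of jig between 0.01 and 0.014 m and angle between enclosure's own z axis and vertical below 0.025 rad), for 0.1 s.
2. it is pressed home against the copper pad with at least 5 N for 0.3 s (all of step 1 and contact force between enclosure and earth_rail above 5 N), for 0.3 s.
At the end, for the whole second after the job is handed in: The enclosure lies flat on the bed (within 2 mm and 1.4 degrees) with its rear end behind the lip, its side within 3 mm of the fence, square to the jig within 2 degrees, its front end still bearing on the copper pad (more than 0.2 N), at rest (all of step 1 and y of enclosure in the frame of jig below -0.032 m and angle between the x axis of enclosure and the x axis of jig, either way round below 0.035 rad and contact force between enclosure and earth_rail above 0.2 N and linear speed of enclosure below 0.01 m/s); the robot touches nothing.
It fails at once if the copper pad is pressed with more than 15 N (contact force between enclosure and earth_rail above 15 N).
It fails at once if the fence is loaded with more than 22 N (contact force between enclosure and fence above 22 N).
It fails at once if the enclosure is lifted more than 40 mm off the bench or tipped by more than 23 degrees (angle between enclosure's own z axis and vertical above 0.4 rad or height (world z) of enclosure above 0.04 m).
It fails at once if a bystander is moved by more than 15 mm (distance of any of tin, cup, magnet from where it was at the start of the episode above 0.015 m).
It also fails if it takes over 72 s, if anything falls off the work surface, if the arm or the gripper's body presses on something with over 40 N, if the wrist force passes 120 N, or if a joint passes its speed limit or range.

## Working session

There is one attempt and no reset: what is moved stays moved. The work goes in short steps, each a Python script; the robot and the scene stay as the last script left them, time stands still between calls to the robot, and variables do not carry over. Pictures are saved under pics/ and viewed, and the job is handed in when it is done.

```bash
ls; mkdir -p pics; python3 - <<'E'
from cell import r
import cv2,numpy as np,pickle
for n in ["scene","side","wrist"]:
    s=r.snapshot(n); cv2.imwrite(f"pics/{n}0.png",s["color"][:,:,::-1]); pickle.dump(dict(s),open(f"{n}0.pkl","wb"))
    print(n,s["intrinsics"].tolist(),np.round(s["cam_to_world"],3).tolist())
print(r.current_clock(),r.tcp_to_grasp,r.current_width(),r.current_ee_rot(),r.current_force())
E
```

```text
pics
scene [[412.05680166568874, 0.0, 315.0014710946842], [0.0, 412.05680166568874, 197.54615733839628], [0.0, 0.0, 1.0]] [[0.248, 0.509, -0.824, 1433.471], [0.969, -0.133, 0.209, -238.943], [-0.004, -0.85, -0.526, 591.556], [0.0, 0.0, 0.0, 1.0]]
side [[492.4152971199661, 0.0, 322.8128490068958], [0.0, 492.4152971199661, 206.78344158050504], [0.0, 0.0, 1.0]] [[0.973, -0.164, 0.16, 417.759], [-0.229, -0.661, 0.714, -740.898], [-0.011, -0.732, -0.681, 757.699], [0.0, 0.0, 0.0, 1.0]]
wrist [[291.8829635387241, 0.0, 318.783349342774], [0.0, 291.8829635387241, 202.87987358302323], [0.0, 0.0, 1.0]] [[1.0, 0.001, -0.001, 623.836], [0.0, -0.965, -0.264, 65.109], [-0.002, 0.264, -0.965, 373.516], [0.0, 0.0, 0.0, 1.0]]
0.15 18.700000000000003 85.47988870941127 [ 0.49970264  0.49971322  0.50029999 -0.50028381] [0.46651512 0.69154538 0.34153143]
```

View pics/scene0.png

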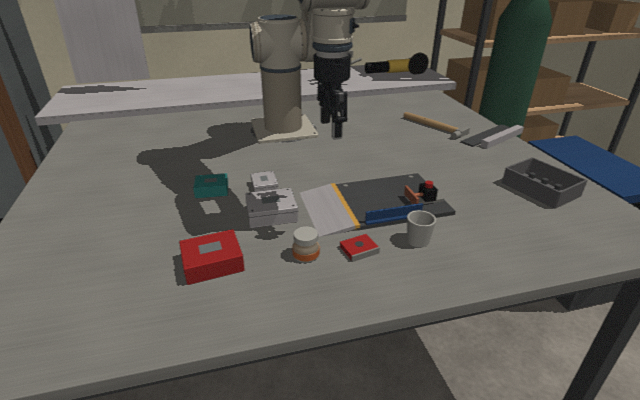

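View pics/side0.png

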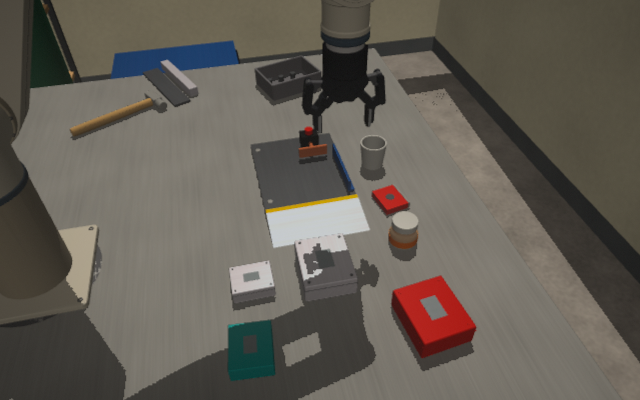

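View pics/wrist0.png

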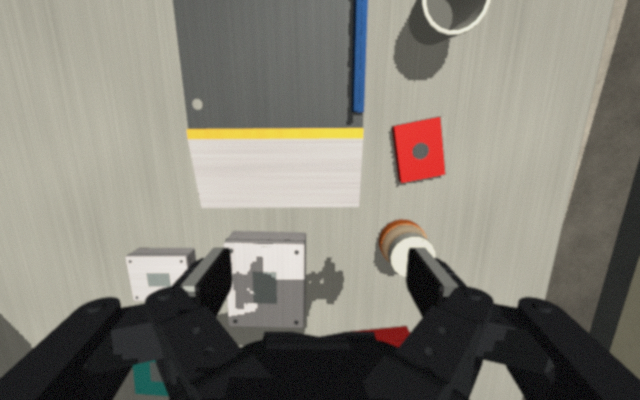

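The side view shows the candidates: the large silver box at (325,262), a smaller silver box at (252,281), a turquoise one at (250,348) and a red one at (433,315). I choose the large silver box. Next I crop in close to check it and measure.

```bash
cat > h.py <<'E'
import numpy as np,cv2
def cloud(s):
    d=s["range_z"].astype(float);K=s["intrinsics"];T=s["cam_to_world"]
    v,u=np.mgrid[:d.shape[0],:d.shape[1]]
    P=np.stack([(u-K[0,2])/K[0,0]*d,(v-K[1,2])/K[1,1]*d,d],-1)@T[:3,:3].T+T[:3,3]
    P[d<=0]=np.nan
    return P
def ray(s,uv,z):
    K=s["intrinsics"];T=s["cam_to_world"];uv=np.atleast_2d(uv).astype(float)
    dr=np.stack([(uv[:,0]-K[0,2])/K[0,0],(uv[:,1]-K[1,2])/K[1,1],np.ones(len(uv))],-1)@T[:3,:3].T
    return T[:3,3]+dr*((z-T[2,3])/dr[:,2])[:,None]
def masks(s):
    hsv=cv2.cvtColor(s["color"],cv2.COLOR_RGB2HSV);H,S,V=[hsv[...,i].astype(int) for i in range(3)]
    return dict(yellow=(H>20)&(H<30)&(S>150)&(V>120),blue=(H>100)&(H<122)&(S>130)&(V>50),red=((H<4)|(H>175))&(S>170)&(V>100),teal=(H>80)&(H<100)&(S>100))
E
python3 - <<'E'
from h import *
import pickle
for n in ["scene","side","wrist"]:
    s=pickle.load(open(n+"0.pkl","rb"));P=cloud(s);M=masks(s)
    reg=(P[...,0]>350)&(P[...,0]<850)&(P[...,1]>-350)&(P[...,1]<420)
    # yellow lip on plane z=16
    m=M["yellow"]&reg
    v,u=np.nonzero(m);q=ray(s,np.c_[u,v],16)[:,:2].astype(np.float32)
    if len(q)>20: print(n,"lip",len(q),cv2.minAreaRect(q), cv2.boxPoints(cv2.minAreaRect(q)).round(1).tolist())
    m=M["blue"]&reg&(P[...,2]>38);q=P[m][:,:2].astype(np.float32)
    if len(q)>20: print(n,"fence top",len(q),cv2.boxPoints(cv2.minAreaRect(q)).round(1).tolist())
    # silver boxes tops
    m=reg&(P[...,2]>25)&(P[...,2]<60)&(P[...,1]<0)
    k,lab,st,_=cv2.connectedComponentsWithStats(m.astype(np.uint8))
    for i in range(1,k):
        if st[i,4]<60: continue
        pts=P[lab==i];zt=np.median(pts[:,2]); top=pts[abs(pts[:,2]-np.percentile(pts[:,2],80))<4]
        rc=cv2.minAreaRect(top[:,:2].astype(np.float32))
        print(n,"box",st[i].tolist(),np.percentile(pts[:,2],80).round(1),np.round(rc[0],1),np.round(rc[1],1),round(rc[2],2))
s=pickle.load(open("side0.pkl","rb"))
cv2.imwrite("pics/crop0.png",cv2.resize(s["color"][110:390,210:490,::-1],None,fx=2.1,fy=2.1,interpolation=2))
E
```

```text
scene fence top 109 [[661.0999755859375, 84.30000305175781], [669.5999755859375, 84.19999694824219], [670.0, 229.60000610351562], [661.5999755859375, 229.60000610351562]]
scene box [251, 171, 27, 17, 334] 29.3 [ 414.3 -128.8] [81.8 65.4] 0.58
scene box [194, 173, 34, 18, 484] 32.8 [ 394.7 -274.3] [87.8 79.1] 82.89
scene box [246, 188, 53, 32, 1301] 44.5 [ 556.1 -131.2] [119.7 103.1] 89.01
scene box [293, 226, 27, 29, 594] 58.7 [736.  -83.6] [52.6 51.6] 13.57
scene box [180, 229, 64, 47, 2082] 44.6 [ 714.  -285.4] [103.  119.8] 6.52
side lip 306 ((572.1302490234375, 55.64987564086914), (208.90660095214844, 10.97339153289795), 0.24186933040618896) [[467.70001220703125, 60.70000076293945], [467.70001220703125, 49.70000076293945], [676.5999755859375, 50.599998474121094], [676.5999755859375, 61.599998474121094]]
side fence top 91 [[659.2999877929688, 227.10000610351562], [660.0, 77.30000305175781], [666.5999755859375, 77.4000015258789], [666.0, 227.1999969482422]]
side box [389, 212, 29, 31, 494] 58.7 [735.6 -92.4] [53.7 41.7] 23.78
side box [294, 233, 64, 62, 2855] 46.3 [ 554.6 -134.6] [
[... 358 characters left out ...]
[[466.79998779296875, 58.20000076293945], [466.8999938964844, 47.900001525878906], [673.7000122070312, 49.29999923706055], [673.7000122070312, 59.599998474121094]]
wrist fence top 682 [[659.4000244140625, 183.89999389648438], [660.0999755859375, 78.69999694824219], [666.5, 78.69999694824219], [665.7999877929688, 183.89999389648438]]
wrist box [381, 224, 51, 40, 887] 58.7 [726.2 -73.9] [51.3 24.7] 28.28
wrist box [223, 236, 82, 92, 6745] 45.9 [ 554.5 -134.8] [120.3  99.3] 88.41
wrist box [125, 254, 64, 47, 2014] 30.6 [ 412.  -132.2] [66.4 79.8] 89.81
wrist box [377, 336, 30, 11, 142] 35.2 [ 728.3 -227.4] [22.4  2.7] 10.16
wrist box [132, 360, 36, 36, 900] 34.4 [ 373.1 -293.1] [46.2 64.6] 7.83
```

View pics/crop0.png

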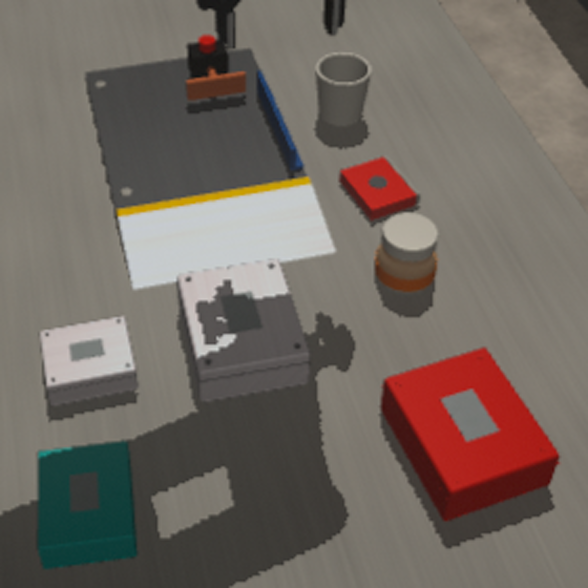

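The crop confirms a bare aluminium box with top 120x100 and height 45, so it is the target. It sits at about (555,-135). The jig origin is about (575.5,49.5) with its x axis at 90.3° in the world frame. I'll shift the box sideways on the bench first, with two fingers so it squares up.

```bash
cat >> h.py <<'E'
from scipy.spatial.transform import Rotation as Ro
YAW=0.0052; JO=np.array([575.4,49.6])
jx=np.array([-np.sin(YAW),np.cos(YAW)]); jy=np.array([-np.cos(YAW),-np.sin(YAW)])
def J2W(x,y): return JO+x*jx+y*jy
def W2J(p): d=np.asarray(p)[...,:2]-JO; return np.stack([d@jx,d@jy],-1)
def quat(deg):  # base down pose turned about world z
    q=Ro.from_euler('z',deg,degrees=True)*Ro.from_quat([.5,.5,-.5,.5])
    x,y,z,w=q.as_quat(); return [w,x,y,z]
QF=quat(np.degrees(YAW)); QS=quat(90+np.degrees(YAW)); QS2=quat(-90+np.degrees(YAW))
def box(s,zlo,zhi,cx,cy,rad=130):
    P=cloud(s)
    m=(P[...,2]>zlo)&(P[...,2]<zhi)&(np.hypot(P[...,0]-cx,P[...,1]-cy)<rad)
    k,lab,st,_=cv2.connectedComponentsWithStats(m.astype(np.uint8))
    if k<2: return None
    i=1+np.argmax(st[1:,4]);rc=cv2.minAreaRect(P[lab==i][:,:2].astype(np.float32))
    (c,(w,h),a)=rc
    if w<h: a+=90
    while a<45:a+=180
    while a>=225:a-=180
    return dict(n=int(st[i,4]),c=np.round(c,1),jig=np.round(W2J(c),1),size=np.round(sorted([w,h]),1),yaw=round(a,2),z=round(float(np.median(P[lab==i][:,2])),1))
E
python3 - <<'E'
from h import *
from cell import r
print(r.solve_ik([481,-134,120],QS) is not None, r.solve_ik([481,-134,120],QS2) is not None, r.solve_ik([481,-134,120],QS), r.solve_ik([481,-134,120],QS2))
Q=min([q for q in (QS,QS2) if r.solve_ik([481,-134,120],q) is not None],key=lambda q:abs(r.solve_ik([481,-134,120],q)[5]))
r.command_gripper(50); print(r.current_width())
r.movep([481,-134,120],Q)
r.line_to([481,-134,12])
f0=r.current_force()
print(r.current_clock(),f0,r.current_tool_pos())
s=r.snapshot("scene");cv2.imwrite("pics/a1.png",s["color"][100:300,150:450,::-1].repeat(2,0).repeat(2,1))
for x in (500,520,542):
    print(r.line_to([x,-134,12],max_speed=70,f_stop=20),r.current_force()-f0,r.current_tool_pos())
s=r.snapshot("side");cv2.imwrite("pics/a2.png",s["color"][:,:,::-1]);print(box(s,40,52,600,-134))
s=r.snapshot("scene");print(box(s,40,52,600,-134))
print(r.current_clock())
E
```

```text
True True [-2.95532113e-01  4.11417775e-01  1.97976981e+00 -4.44089210e-16
  7.50405068e-01 -1.87152844e+00] [-2.95532113e-01  4.11417775e-01  1.97976981e+00 -4.44089210e-16
  7.50405068e-01  1.27006421e+00]
49.95565567484659
2.6333 [ 0.22101729  0.72959199 -0.68337635] [ 481.63165847 -134.0395065    12.51551339]
False [-2.18284163 -0.37692842  0.60514658] [ 500.95649088 -134.08123062   12.26582493]
False [-1.23494585 -0.7738714   0.66576928] [ 520.44929711 -134.04207911   11.98475097]
False [ 0.02833842 -0.80629365  0.50145593] [ 542.36630824 -134.03331784   12.02293804]
{'n': 2159, 'c': array([ 604.9, -133.8]), 'jig': array([-183.6,  -28.6]), 'size': array([ 99.4, 124.4]), 'yaw': 88.78, 'z': 45.3}
{'n': 1220, 'c': array([ 594.5, -131.1]), 'jig': array([-180.8,  -18.2]), 'size': array([120.4, 124.7]), 'yaw': 181.24, 'z': 43.9}
4.1083
```

View pics/a1.png

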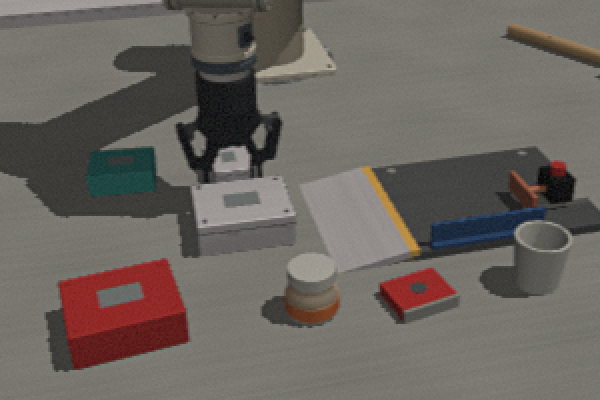

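View pics/a2.png

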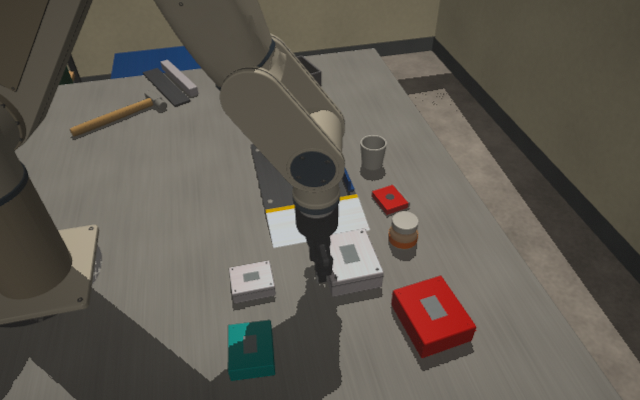

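The a1 picture shows the fingers at the left of the big box; a2 shows the box moved toward the fence line at (350,262), clear of the tin and red box. Next I go behind it and remeasure.

```bash
python3 - <<'E'
from h import *
from cell import r
p=r.current_tool_pos()
r.line_to([p[0]-12,p[1],12]); r.line_to([p[0]-12,p[1],130],max_speed=250)
b=J2W(-300,-28)
r.movep([b[0],b[1]+30,130],QF)
for n in ("side","wrist","scene"):
    s=r.snapshot(n);print(n,box(s,40,50,605,-134,100))
    cv2.imwrite(f"pics/b_{n}.png",s["color"][:,:,::-1])
print(r.current_clock(),r.current_force(),r.current_width())
E
```

```text
side {'n': 1907, 'c': array([ 603.9, -133.8]), 'jig': array([-183.6,  -27.6]), 'size': array([100.7, 123. ]), 'yaw': 90.77, 'z': 45.2}
wrist {'n': 23308, 'c': array([ 603.5, -135.1]), 'jig': array([-184.8,  -27.2]), 'size': array([100.3, 120.1]), 'yaw': 90.35, 'z': 45.2}
scene {'n': 1177, 'c': array([ 606.1, -130.6]), 'jig': array([-180.3,  -29.8]), 'size': array([103.1, 120. ]), 'yaw': 90.33, 'z': 43.8}
6.6083 [-0.16927171 -0.53740873  0.09621187] 49.962518942106136
```

View pics/b_wrist.png

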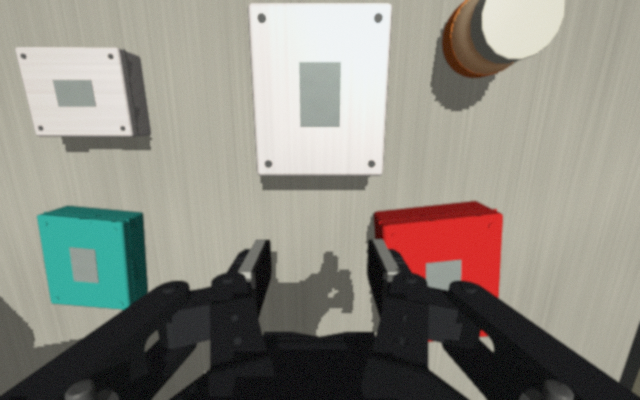

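```bash
python3 - <<'E'
from h import *
from cell import r
def at(x,y,z): return [*J2W(x,y),z]
r.movep(at(-262.5,-28,110),QF)
r.line_to(at(-262.5,-28,12),max_speed=200)
f0=r.current_force();print(f0)
for x,z in ((-230,12),(-190,12),(-150,12),(-120,13),(-95,14.5),(-70,17),(-45,20),(-20,24),(0,26.5),(8,26.5)):
    st=r.line_to(at(x,-28,z),max_speed=60,f_stop=25)
    print(x,z,st,np.round(r.current_force()-f0,1),W2J(r.current_tool_pos()).round(1))
    if st: break
for n in ("side","scene"):
    s=r.snapshot(n);print(n,box(s,52,72,*J2W(78,-28),100))
    cv2.imwrite(f"pics/c_{n}.png",s["color"][:,:,::-1])
print(r.current_clock())
E
```

```text
[-0.32301436 -0.46503394 -0.39938091]
-230 12 False [-0.9  1.2 -0.4] [-229.2  -27.5]
-190 12 False [-0.3  0.1  0.5] [-189.6  -28.2]
-150 12 False [0.6 0.3 0.6] [-149.6  -27.9]
-120 13 False [ 0.6 -0.2  0.8] [-119.4  -28.1]
-95 14.5 False [ 2.  -3.1  3.1] [-94.9 -28.8]
-70 17 False [0.9 1.1 0.4] [-69.5 -27.9]
-45 20 False [-0.2  0.4  0.1] [-44.3 -27.9]
-20 24 False [0.3 0.7 0.9] [-19.4 -28.1]
0 26.5 False [ 0.2 -0.5 -0.2] [  0.6 -28.2]
8 26.5 False [0.4 0.9 1.3] [  8.2 -28.1]
side {'n': 309, 'c': array([603.8,  72.8]), 'jig': array([ 23.1, -28.6]), 'size': array([55.7, 96. ]), 'yaw': 180.04, 'z': 57.2}
scene {'n': 864, 'c': array([606.8, 120. ]), 'jig': array([ 70.2, -31.7]), 'size': array([102.5, 147.1]), 'yaw': 92.17, 'z': 55.8}
13.6167
```

```bash
python3 - <<'E'
import cv2
a=cv2.imread("pics/c_side.png")[100:300,200:450];b=cv2.imread("pics/c_scene.png")[120:280,230:480]
cv2.imwrite("pics/c.png",cv2.vconcat([cv2.resize(a,(720,300*720//750+0)),cv2.resize(b,(720,290))]) if 0 else cv2.hconcat([cv2.resize(a,(400,320)),cv2.resize(b,(400,320))]))
E
```

```text
(no output)
```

View pics/c.png

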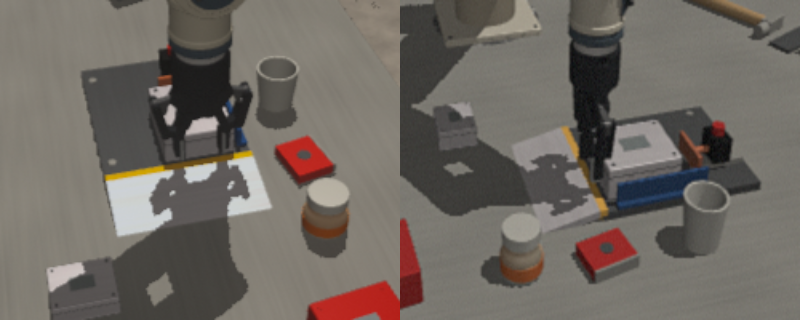

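The picture shows the enclosure over the lip, flat on the bed, beside the fence and just short of the copper pad. Next I back off and measure from above.

```bash
python3 - <<'E'
from h import *
from cell import r
def at(x,y,z): return [*J2W(x,y),z]
r.line_to(at(2,-28,26.5)); r.line_to(at(-5,-28,150),max_speed=250)
r.movep(at(20,20,170),QF)
for n in ("side","wrist","scene"):
    s=r.snapshot(n);print(n,box(s,52,62,*J2W(80,-28),75))
    P=cloud(s);M=masks(s)
    m=M["blue"]&(P[...,2]>37)&(P[...,2]<50)&(abs(P[...,0]-660)<25);q=W2J(P[m])
    if len(q)>30: print(" fence jig y hi/lo",np.percentile(q[:,1],[2,98]).round(1),q[:,0].min().round(1),q[:,0].max().round(1))
    cv2.imwrite(f"pics/d_{n}.png",s["color"][:,:,::-1])
print(r.current_clock())
E
```

```text
side {'n': 1461, 'c': array([602.3, 128.1]), 'jig': array([ 78.4, -27.3]), 'size': array([100.2, 124.1]), 'yaw': 90.71, 'z': 57.3}
 fence jig y hi/lo [-90.7 -85.9] 26.3 172.2
wrist {'n': 16868, 'c': array([603. , 127.9]), 'jig': array([ 78.1, -28. ]), 'size': array([ 99.5, 119.4]), 'yaw': 90.36, 'z': 57.2}
 fence jig y hi/lo [-89.9 -84.9] 29.0 176.7
scene {'n': 998, 'c': array([606.2, 131. ]), 'jig': array([ 81.2, -31.3]), 'size': array([103.5, 121. ]), 'yaw': 91.38, 'z': 55.7}
 fence jig y hi/lo [-94.8 -88.2] 33.6 178.2
15.0
```

View pics/d_wrist.png

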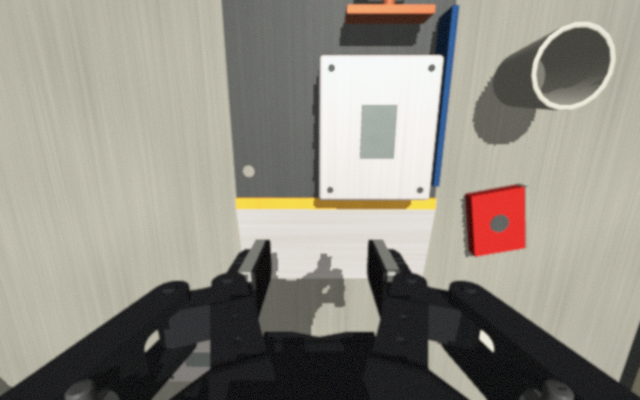

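```bash
python3 - <<'E'
from h import *
from cell import r
def at(x,y,z): return [*J2W(x,y),z]
s=__import__("pickle").load
sols=[(q,r.solve_ik(at(79,45,130),q)) for q in (QS,QS2)]
Q=min([a for a in sols if a[1] is not None],key=lambda a:abs(a[1][5]))[0]
r.movep(at(79,45,130),Q); r.line_to(at(79,45,20),max_speed=200)
r.wait(0.2); f0=r.current_force()
for y,v,f in ((38,30,8),(34,12,9),(31,10,9),(29,8,9),(28,6,9),(27,5,8),(26,5,8),(25,5,8),(24,5,8)):
    st=r.line_to(at(79,y,20),max_speed=v,f_stop=f)
    F=r.current_force()-f0
    print(y,st,np.round(F,1),W2J(r.current_tool_pos()).round(2))
    if st or np.hypot(*F[:2])>8: break
print(r.current_clock())
s=r.snapshot("wrist");print(box(s,52,62,*J2W(80,-28),85))
E
```

```text
38 False [ 0.7 -0.4  0.5] [79.02 37.64]
34 False [ 0.7 -0.   0.9] [79.   34.02]
31 False [-3.3 -0.4  2.8] [78.93 31.8 ]
29 False [-2.1  0.1  0.7] [78.93 29.16]
28 False [-1.6 -0.2 -0.5] [79.01 27.78]
27 False [-2.4 -0.4 -1.8] [79.01 26.82]
26 False [-1.8 -0.2 -0.4] [79.02 25.82]
25 False [-1.5 -0.2 -0. ] [79.02 24.84]
24 False [-5.1 -0.8  2.7] [78.99 24.65]
20.6417
{'n': 4187, 'c': array([554.3, 124.8]), 'jig': array([75.3, 20.7]), 'size': array([33.5, 72.9]), 'yaw': 90.09, 'z': 56.9}
```

```bash
python3 - <<'E'
from h import *
from cell import r
def at(x,y,z): return [*J2W(x,y),z]
for y in (23.5,):
    st=r.line_to(at(79,y,20),max_speed=4,f_stop=7); r.wait(.15)
    print(y,st,r.current_force().round(1),W2J(r.current_tool_pos()).round(2))
r.line_to(at(79,32,20),max_speed=30); r.line_to(at(79,45,150),max_speed=250)
r.movep(at(0,0,170),QF)
s=r.snapshot("wrist");print(box(s,52,62,*J2W(80,-33),75))
cv2.imwrite("pics/e_wrist.png",s["color"][:,:,::-1])
P=cloud(s);M=masks(s);m=M["blue"]&(P[...,2]>37)&(P[...,2]<50)&(abs(P[...,0]-660)<25);q=W2J(P[m])
print(np.percentile(q[:,1],[2,98]))
s=r.snapshot("side");print(box(s,52,62,*J2W(80,-33),75));print(r.current_clock())
E
```

```text
23.5 False [-7.4  0.1  4.1] [78.97 24.68]
{'n': 17950, 'c': array([610.3, 128. ]), 'jig': array([ 78.2, -35.3]), 'size': array([100.5, 119.1]), 'yaw': 90.39, 'z': 57.2}
[-90.53901565 -84.83018955]
{'n': 1458, 'c': array([610.3, 128.8]), 'jig': array([ 79. , -35.3]), 'size': array([101.1, 125.7]), 'yaw': 91.23, 'z': 57.3}
23.6083
```

View pics/e_wrist.png

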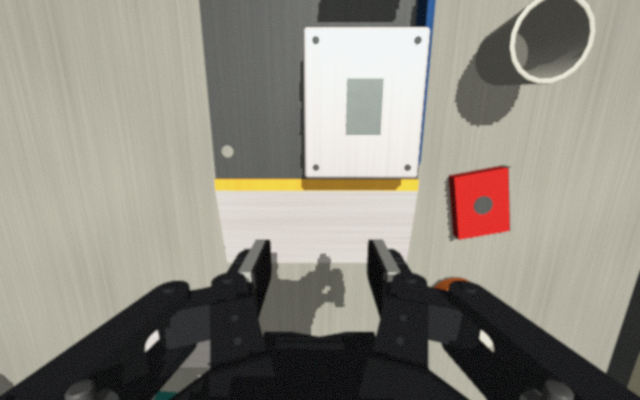

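Flush at jig y -35.3 and square. Next, the pad press with small felt steps.

```bash
python3 - <<'E'
from h import *
from cell import r
def at(x,y,z): return [*J2W(x,y),z]
r.movep(at(-4,-34,100),QF); r.line_to(at(-4,-34,27),max_speed=200); r.wait(.2)
f0=r.current_force()
x=4.;r.line_to(at(x,-34,27),max_speed=30,f_stop=8)
log=[]
while x<46:
    x+=1.5
    st=r.line_to(at(x,-34,27),max_speed=12,f_stop=6)
    F=(r.current_force()-f0);tp=W2J(r.current_tool_pos())[0]
    log.append((tp,F[1]));print(x,st,round(tp,2),F.round(1))
    if st or F[1]<-6.5: break
print(r.current_clock())
E
```

```text
5.5 False 5.51 [-1.2 -0.   0.1]
7.0 False 7.05 [-1.8 -0.1  0.3]
8.5 False 8.59 [ 0.1 -0.1 -0.6]
10.0 False 9.82 [-1.4 -1.3  0.4]
11.5 False 11.46 [ 0.2 -3.2  0.1]
13.0 False 13.12 [-0.3 -2.7  0.3]
14.5 False 14.67 [-0.2 -2.   0.2]
16.0 False 16.15 [-0.3 -2.4  1.5]
17.5 False 17.64 [-1.3 -2.4  0.4]
19.0 False 19.13 [-0.1 -2.3  0.2]
20.5 False 20.67 [-1.5 -2.1 -0.6]
22.0 False 22.14 [-1.  -2.5 -0.2]
23.5 False 23.65 [-1.5 -1.9 -0.1]
25.0 False 25.14 [-1.8 -2.6  0.1]
26.5 False 26.63 [-0.4 -2.9  0.7]
28.0 False 28.14 [-0.7 -2.9  0.5]
29.5 False 29.63 [-1.4 -2.8  1. ]
31.0 False 31.12 [-0.5 -1.8  1. ]
32.5 False 32.65 [ 0.3 -2.2  0.1]
34.0 False 34.15 [-1.  -2.5  0.6]
35.5 False 35.64 [ 0.1 -2.8 -0.2]
37.0 False 37.14 [-0.9 -2.7 -0.3]
38.5 False 38.64 [-0.7 -1.8  1. ]
40.0 False 40.15 [-1.6 -3.2 -0.1]
41.5 False 41.61 [-0.5 -3.5  0.3]
43.0 False 42.83 [-0.5 -5.2  0.3]
44.5 False 44.07 [-0.5 -6.4  0.5]
46.0 False 45.24 [-1.1 -7.6  1.2]
32.85
```

```bash
python3 - <<'E'
from h import *
from cell import r
def at(x,y,z): return [*J2W(x,y),z]
f0=np.array([-.3,0,0]) 
F0=r.current_force();print(F0.round(1))
for x in (47,48,49,50):
    st=r.line_to(at(x,-34,27),max_speed=8,f_stop=5); F=r.current_force()
    print(x,st,W2J(r.current_tool_pos())[0].round(2),F.round(1))
    if F[1]<-11.5: break
r.wait(.6);print(W2J(r.current_tool_pos())[0].round(2),r.current_force().round(1))
# slow release
xa=x
for i in range(16):
    xa-=1
    r.line_to(at(xa,-34,27),max_speed=4); print(xa,W2J(r.current_tool_pos())[0].round(2),r.current_force().round(1))
    if xa<=40 and r.current_force()[1]>-1.0 and i>8: break
print(r.current_clock())
E
```

```text
[-0.5 -7.4  1.3]
47 False 45.95 [ 0.6 -9.9  1.3]
48 False 46.7 [ -0.9 -11.6   1.8]
46.65 [  0.3 -10.9   1.3]
47 46.65 [-0.2 -8.1  2.6]
46 46.06 [-1.3 -3.4  0.1]
45 45.15 [-1.6 -2.1 -0.4]
44 44.08 [0.4 0.4 0.9]
43 43.02 [-0.5  0.9 -0.4]
42 41.95 [ 1.1 -0.6  0. ]
41 40.95 [ 0.3 -0.1  0.8]
40 39.98 [-0.6  0.3 -0.7]
39 38.96 [ 0.  -0.  -0.2]
38 37.98 [ 1.5  0.  -1.1]
38.0
```

```bash
python3 - <<'E'
from h import *
from cell import r
def at(x,y,z): return [*J2W(x,y),z]
r.line_to(at(30,-34,27),max_speed=60); r.line_to(at(25,-34,150),max_speed=200)
r.movep(at(30,0,190),QF)
for n in ("wrist","side","scene"):
    s=r.snapshot(n);print(n,box(s,52,62,*J2W(117,-34),75))
    cv2.imwrite(f"pics/f_{n}.png",s["color"][:,:,::-1])
print(r.current_clock(),r.current_force())
E
python3 - <<'E'
import cv2
a=cv2.imread("pics/f_wrist.png")[:300,120:520];b=cv2.imread("pics/f_scene.png")[150:270,280:480]
cv2.imwrite("pics/f.png",cv2.hconcat([a,cv2.resize(b,(400,300))]) if 0 else cv2.hconcat([a,cv2.resize(b[:,:160],(400,300))]))
E
```

```text
wrist {'n': 15541, 'c': array([610. , 163.1]), 'jig': array([113.3, -35.2]), 'size': array([100.2, 119.3]), 'yaw': 90.33, 'z': 57.2}
side {'n': 1356, 'c': array([610.3, 161.8]), 'jig': array([112. , -35.4]), 'size': array([100.6, 124.8]), 'yaw': 90.55, 'z': 57.2}
scene {'n': 990, 'c': array([612.2, 166.5]), 'jig': array([116.8, -37.4]), 'size': array([103.2, 120.5]), 'yaw': 89.37, 'z': 55.8}
39.525 [0.2210129  0.09916896 0.47986563]
```

View pics/f.png

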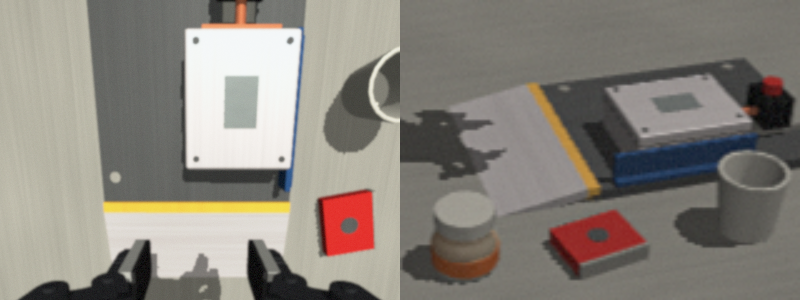

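The picture shows the box flat, flush along the fence (right edge at about (298,100)) and touching the copper pad at (240,26). The bystanders have not moved. I'm handing in.

```bash
python3 - <<'E'
from cell import r
r.sign_off(); print(r.current_clock())
E
```

```text
the job is handed in; nothing more can be done
the job is handed in; nothing more can be done
```

I pushed the enclosure into the jig, set it against the fence, pressed it on the copper pad, let go slowly, and handed the job in. The clock read about 39.5 s at the last check, against the 72 s limit. The sign-off gave no verdict.

**What I did:**
- **Bench and ramp:** I slid the enclosure sideways on the bench with two fingers, then pushed it up the ramp and over the lip.
- **Fence:** I set it against the fence at about 5 to 7 N (limit 22 N).
- **Pad:** I felt the pad in small steps and pressed to about 11 N at the wrist. Less about 2.4 N of drag, that is about 8.5 N on the pad, held for more than 0.6 s.

**Last checks before handing in:**
- **Position:** the wrist camera put the enclosure at jig x 113.3 mm, y -35.2 mm, with its top at the right height for lying flat on the bed. It was square to the jig within about 0.1°.
- **Disagreement between cameras:** the side camera agreed to about 1.3 mm and 0.3°. The scene camera read about 3.5 mm farther along x, 2 mm in y and 1° different in angle, an offset in x and y it had shown throughout.
- **Pad contact after release:** I did not measure this directly. It rests on the picture, which shows the enclosure touching the pad, and on the finger force falling to zero with the fingers still about 3 mm past where I first felt the pad.
- **Bystanders:** the tin, cup and magnet look unmoved in the pictures; I did not measure them.

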